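# Unstack the seasoning tins onto their coasters

## Task

Take the stack of four seasoning tins apart and set each tin upright and gently in the middle of its own dark wooden coaster: square tins on the square coasters and round ones on the round, the larger of each shape on the larger coaster. Turn the square tins so that their sides run parallel to their coaster's sides, drop or tip nothing, and leave the garlic and the mandarin where they are.

Things in the scene. Friction and masses are not known exactly. Their poses are not given: they have to be found in the camera images.
- tin_square_large: Plain closed metal square tin, 60 x 60 mm, 44 mm high with a flat lid, straight-sided and rigid, about 240 g. At the start it is the bottom one of the stack, standing on the worktop and turned at random. Origin: centre of its underside; z is up. x and y are square to its sides.
- tin_round_large: Plain closed metal round tin, 52 mm in diameter, 44 mm high with a flat lid, straight-sided and rigid, about 180 g. At the start it stands second from the bottom, on the large square tin, centred on it to a few mm and turned at random. Origin: centre of its underside; z is up.
- tin_square_small: Plain closed metal square tin, 36 x 36 mm, 44 mm high with a flat lid, straight-sided and rigid, about 120 g. At the start it stands third from the bottom, on the large round tin, centred on it to a few mm and turned at random. Origin: centre of its underside; z is up. x and y are square to its sides.
- tin_round_small: Plain closed metal round tin, 30 mm in diameter, 44 mm high with a flat lid, straight-sided and rigid, about 80 g. At the start it is the top one of the stack, on the small square tin, centred on it to a few mm and turned at random. Origin: centre of its underside; z is up.
- coaster_square_large: Flat dark wooden square coaster, 80 x 80 mm, 6 mm thick without a rim, fixed on the worktop: the place of the large square tin. Origin: centre of its underside, at worktop height (z = 0), so its top is at z = 0.006. x and y are square to its sides; it lies turned at random.
- coaster_round_large: Flat dark wooden round coaster, 76 mm in diameter, 6 mm thick without a rim, fixed on the worktop: the place of the large round tin. Origin: centre of its underside, at worktop height (z = 0), so its top is at z = 0.006.
- coaster_square_small: Flat dark wooden square coaster, 60 x 60 mm, 6 mm thick without a rim, fixed on the worktop: the place of the small square tin. Origin: centre of its underside, at worktop height (z = 0), so its top is at z = 0.006. x and y are square to its sides; it lies turned at random.
- coaster_round_small: Flat dark wooden round coaster, 54 mm in diameter, 6 mm thick without a rim, fixed on the worktop: the place of the small round tin. Origin: centre of its underside, at worktop height (z = 0), so its top is at z = 0.006.
- garlic: Loose garlic bulb, 60 mm wide and 59 mm high, standing among the coasters; a bystander. Origin: centre of its underside.
- mandarin: Loose mandarin, 58 mm wide and 53 mm high, lying among the coasters; a bystander. Origin: centre of its underside.

How it is judged (in metres and radians):
At the end, for the whole second after the job is handed in: Each tin stands upright, released and at rest on the coaster of its own shape and size, its centre within 10 mm of the coaster's; each square tin's sides are within 12 degrees of parallel to its coaster's; the garlic and the mandarin are within 25 mm of where they began (horizontal distance between tin_square_large and coaster_square_large below 0.01 m and z of tin_square_large in the frame of coaster_square_large between 0.003 and 0.01 m and angle between each of tin_square_large, tin_round_large, tin_square_small, tin_round_small's own z axis and vertical below 0.1 rad and linear speed of each of tin_square_large, tin_round_large, tin_square_small, tin_round_small below 0.02 m/s and angular speed of each of tin_square_large, tin_round_large, tin_square_small, tin_round_small below 0.2 rad/s and (angle between the x axis of tin_square_large and the x axis of coaster_square_large, either way round below 0.21 rad or angle between the x axis of tin_square_large and the y axis of coaster_square_large, either way round below 0.21 rad) and horizontal distance between tin_round_large and coaster_round_large below 0.01 m and z of tin_round_large in the frame of coaster_round_large between 0.003 and 0.01 m and horizontal distance between tin_square_small and coaster_square_small below 0.01 m and z of tin_square_small in the frame of coaster_square_small between 0.003 and 0.01 m and (angle between the x axis of tin_square_small and the x axis of coaster_square_small, either way round below 0.21 rad or angle between the x axis of tin_square_small and the y axis of coaster_square_small, either way round below 0.21 rad) and horizontal distance between tin_round_small and coaster_round_small below 0.01 m and z of tin_round_small in the frame of coaster_round_small between 0.003 and 0.01 m and distance of each of garlic, mandarin from where it was at the start of the episode below 0.025 m); the robot touches nothing.
It fails at once if a tin is tipped over (angle between any of tin_square_large, tin_round_large, tin_square_small, tin_round_small's own z axis and vertical above 0.7 rad).
It fails at once if a tin is dropped on its coaster (arrives faster than 0.5 m/s) ((distance between tin_square_large and coaster_square_large below 0.022 m and linear speed of tin_square_large above 0.5 m/s) or (distance between tin_round_large and coaster_round_large below 0.022 m and linear speed of tin_round_large above 0.5 m/s) or (distance between tin_square_small and coaster_square_small below 0.022 m and linear speed of tin_square_small above 0.5 m/s) or (distance between tin_round_small and coaster_round_small below 0.022 m and linear speed of tin_round_small above 0.5 m/s)).
It fails at once if the garlic is pushed away (25 mm or more) (distance of garlic from where it was at the start of the episode above 0.025 m).
It fails at once if the mandarin is pushed away (25 mm or more) (distance of mandarin from where it was at the start of the episode above 0.025 m).
It also fails if it takes over 115 s, if anything falls off the work surface, if the arm or the gripper's body presses on something with over 40 N, if the wrist force passes 120 N, or if a joint passes its speed limit or range.

## Robot

A 6-joint arm with a two-finger parallel gripper is mounted at the origin on a cart in front of the work surface, level with it; the furniture and walls round the work are solid. World frame = base frame: x ahead of the robot, y to its left, z up, the work surface at z = 0. Lengths are in mm, angles in rad, forces in N, time in s.
With the tool pointing down it reaches from about 275 to 1000 mm from the base axis. Payload 8.4 kg.
Tool frame: the origin (TCP) lies at the very end of the fingers, on their centre line; the grasp point (between the pads) lies 19 mm behind it; z points along the fingers, y is the direction in which the jaws open and shut (so a half turn about z gives the same grasp; the last joint's range is limited). The gripper opens to 85 mm and grips with 20 to 120 N. Pads are 22 mm wide; open, the fingers measure 114 mm over their backs; the gripper's body (76 mm by 85 mm) begins 54 mm behind the grasp point. The pads swing forward as they close: fully open they stand 13 mm farther back than shut.
Start: joints at [-1.286, 0.353, 1.633, -0, 1.155, -0.002], TCP at [176.801, -599.474, 231.281] pointing down, gripper open.
Joint ranges: [-2.63, 2.63], [-0.92, 2.1], [0.06, 2.66], [-1.3, 4.44], [0, 2.69], [-3.02, 3.02]. Speed limits (rad/s): [2.22, 2.22, 2.79, 3.14, 3.14, 3.14].

## Interface

Orientations are given as [roll, pitch, yaw] about the fixed x, y, z axes, in that order (R = Rz(yaw) Ry(pitch) Rx(roll)).
In Python, from rig import r gives the robot as it stands.
- The arm moves only by the tool move_arm, never from a script. Its argument "increments" is a list of rows, each an object of numbers: "tx", "ty", "tz": the shift along the tool's x, y, z in cm; "rx", "ry", "rz": the turn, a rotation vector about the tool's x, y, z in degrees; "gripper": the gripper's target within -1 to 1 (fully open at 1, half-way at 0, shut at -1). A call has 1 to 12 rows; each row shifts and turns the commanded pose from where the row before left it, along the tool's axes as they then stand; what a row does not reach is not made up. A row lasts 1/10 s, in which the tool goes at most 50 mm and 8.59 degrees, less where a joint would pass 70% of its speed; a pose out of reach is approached as far as the arm can. A call is refused whole if a number of a shift passes 5 or a number of a turn 8.59, either way. A call with a gripper value outside its range is refused whole. The fingers move at their own pace and stop on an object; "squeeze" is the grip in N (left out, the last holds). Time passes only in rows, so rows that do not move let the fingers close. It gives the time, the measured TCP pose, the force and the opening at its end, in the units of the state.
- r.sense(): the state, without advancing time (a new reading comes with each control period).
- r.grab_frame(name): name is "scene" or "side" or "wrist"; returns (picture, depth): 400x640x3 uint8, red, green, blue; 400x640 float32, mm along the optical axis (not along the pixel's ray), 0 where there is no reading.
- r.camera_model(name): a dict with "fx", "fy", "cx", "cy" (pixels), "k1" (the pictures are not rectified: a ray, as slopes to the right and down, at radius r is drawn at 1 + k1 r^2 times it, then the intrinsics apply), "R" (3x3) and "t" (3): a world point X has camera coordinates R X + t; the wrist camera has in their place "hand_eye" (4x4, takes a point from camera to tool coordinates, whose origin is the TCP and whose axes are the flange's). Camera axes: x right, y down, z forward; pixel columns grow to the right and rows downward; lengths in mm; the calibration is good to about 2 mm. A picture is of the moment at which its call begins: read the wrist's pose just before it. camera_model takes no time and is no camera call.
- r.sign_off(): hands the job in, once; it reports no verdict.
Trained networks look in the newest picture that a camera, given by its name, has taken for a name from the list of things; names that differ only in an ending like _2 or _b are one class to them, and where a whole thing is asked for, a point or a joint stands for the part that bears it (a point fixed in the world has none). Each returns a list of dicts, best first, with "confidence" (0 to 1); they miss things now and then, are a little off and sometimes report something else, mostly with a low value. They report only what shows in the picture. A call takes as long as a camera call.
- r.cut_out(query, camera): "mask" (400x640 bool, what is visible of it) and "bbox" ([left, top, right, bottom] in pixels, round what is visible of it).
- r.place_of(query, camera): "location" ([row, column] in pixels: a listed point, or the origin of a listed thing).
The state is a dict: "clock": time; "qpos": joint angles; "qvel": joint speeds; "joint_efforts": joint torques, N m; "eef_pos": TCP position; "tcp_rot": TCP orientation; "contact_force": force on the tool from outside, world axes, zero at the start; "wrist_torque": the same for the moment, N m; "opening": opening from 0.0 (shut) to 1.0 (fully open).
Only numpy, scipy, OpenCV 4.12 (cv2) and the standard library are available. Lean on these libraries where they do the work, as an engineer would, in place of code of your own. Each camera call takes 0.05 s, during which the arm holds its last target. There are 200 camera calls.

## Working session

There is one attempt and no reset: what is moved stays moved. The work goes in short steps, Python scripts to look and compute and a tool call to move; the robot and the scene stay as the last step left them, time stands still between calls to the robot, and variables do not carry over. Pictures are saved under pics/ and viewed, about 12 in all and at most 16, crops included, and the job is handed in when it is done.

Besides the shell and the picture viewer there is one more tool, called by a JSON object that holds its "api" and its "payload". move_arm: Moves the arm, as the interface text tells. Its arguments: {"type":"object","properties":{"increments":{"type":"array","items":{"type":"object","properties":{"tx":{"type":"number"},"ty":{"type":"number"},"tz":{"type":"number"},"rx":{"type":"number"},"ry":{"type":"number"},"rz":{"type":"number"},"gripper":{"type":"number"}}}},"squeeze":{"type":"number"}},"required":["increments"]}

```bash
mkdir -p pics; ls
cat > h.py <<'E'
import numpy as np, cv2
from rig import r
def ray(name,uv,st=None):
    m=r.camera_model(name)
    K=np.array([[m['fx'],0,m['cx']],[0,m['fy'],m['cy']],[0,0,1]])
    p=cv2.undistortPoints(np.array(uv,float).reshape(-1,1,2),K,np.array([m['k1'],0,0,0.])).reshape(-1,2)
    return m,np.c_[p,np.ones(len(p))]
def toworld(name,c,st=None):
    m=r.camera_model(name)
    if name!='wrist': return (c-m['t'])@np.array(m['R'])
    from scipy.spatial.transform import Rotation as Ro
    T=np.array(m['hand_eye']); R=Ro.from_euler('xyz',st['tcp_rot']).as_matrix()
    return (c@T[:3,:3].T+T[:3,3])@R.T+np.array(st['eef_pos'])
def onplane(name,uv,z,st=None):
    m,d=ray(name,uv)
    o=toworld(name,np.zeros((1,3)),st); e=toworld(name,d,st)-o
    return o+e*((z-o[:,2:])/e[:,2:])
def deproj(name,uv,depth,st=None):
    m,d=ray(name,uv); uv=np.round(np.array(uv)).astype(int).reshape(-1,2)
    return toworld(name,d*depth[uv[:,1],uv[:,0]][:,None],st)
E
python3 - <<'E'
from h import *
for n in('scene','side','wrist'):
    im,d=r.grab_frame(n); cv2.imwrite(f'pics/{n}0.png',im[:,:,::-1]); np.savez(f'pics/{n}0.npz',im=im,d=d)
    m=r.camera_model(n); print(n,{k:np.round(v,3).tolist() for k,v in m.items()})
print(r.sense())
E
```

```text
pics
scene {'fx': 432.393, 'fy': 432.393, 'cx': 318.975, 'cy': 206.579, 'k1': 0.006, 'R': [[0.518, -0.856, -0.011], [-0.415, -0.24, -0.877], [0.748, 0.459, -0.48]], 't': [-311.678, 284.631, 530.118]}
side {'fx': 469.276, 'fy': 469.276, 'cx': 319.67, 'cy': 207.001, 'k1': -0.035, 'R': [[-0.993, -0.118, 0.011], [-0.076, 0.562, -0.824], [0.091, -0.819, -0.567]], 't': [528.287, 155.826, 828.567]}
wrist {'fx': 302.213, 'fy': 302.213, 'cx': 322.303, 'cy': 198.133, 'k1': -0.034, 'hand_eye': [[0.001, -0.947, -0.323, 83.795], [1.0, 0.001, 0.0, -0.183], [0.0, -0.323, 0.947, -142.945], [0.0, 0.0, 0.0, 1.0]]}
{'clock': 0.15, 'qpos': array([-1.28640313e+00,  3.53519742e-01,  1.63394372e+00,  1.41060367e-05,
        1.15520337e+00, -2.41800957e-03]), 'qvel': array([-2.20371492e-03, -1.59040026e-03, -1.45069223e-03, -1.96201062e-04,
        1.52168228e-05,  5.80082985e-04]), 'joint_efforts': array([ 1.49325886e-03, -6.05633354e+01, -3.42338061e+01,  1.00996463e-04,
        6.14344914e-03,  4.42151293e-05]), 'eef_pos': array([ 176.70312015, -599.12984014,  230.72335472]), 'tcp_rot': array([-3.14051850e+00, -1.54965175e-05,  2.86805500e-01]), 'contact_force': array([-0.29203564, -0.20078003, -0.44408792]), 'wrist_torque': array([-0.00413914, -0.05262327, -0.05579387]), 'opening': 0.9972755282764595}
```

View pics/scene0.png

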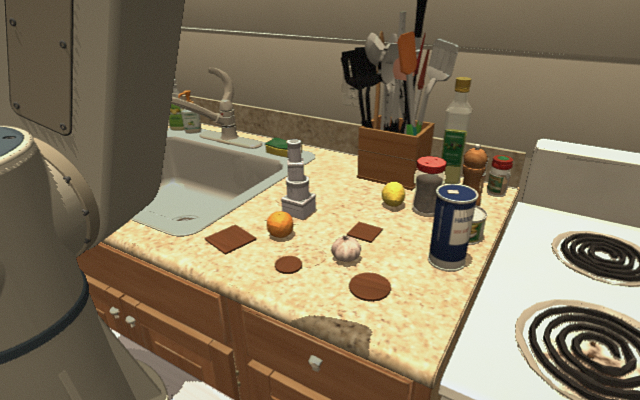

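View pics/side0.png

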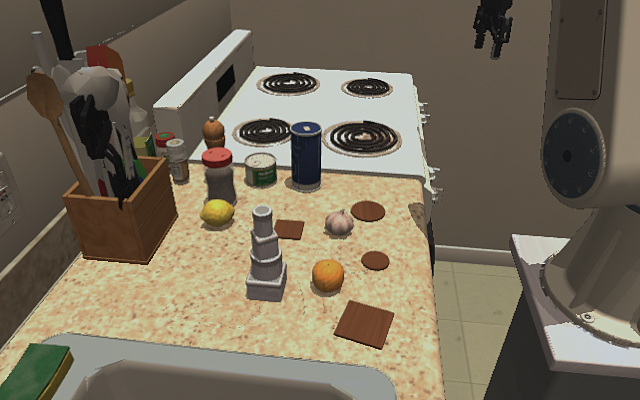

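The stack is at about (296,180) in the scene view and (265,255) in the side view. All four coasters, the garlic and the mandarin show in both. Next I segment and measure them.

Run:
```python
from h import *
for n in('scene','side'):
    f=np.load(f'pics/{n}0.npz'); d=f['d']
    print(n)
    for q in ['coaster_square_large','coaster_round_large','coaster_square_small','coaster_round_small','tin_square_large','tin_round_large','tin_square_small','tin_round_small','garlic','mandarin']:
        L=r.cut_out(q,n)
        for x in L[:2]:
            m=x['mask'].astype(np.uint8)
            if m.sum()<20: continue
            c=max(cv2.findContours(m,cv2.RETR_EXTERNAL,cv2.CHAIN_APPROX_NONE)[0],key=len).reshape(-1,2)
            s=f"{q} {x['confidence']:.2f} {np.round(x['bbox'])} "
            if 'coaster' in q:
                w=onplane(n,c,6)[:,:2].astype(np.float32)
                rc=cv2.minAreaRect(w); s+=f"rect c {np.round(rc[0],1)} sz {np.round(rc[1],1)} ang {rc[2]:.1f}"
            else:
                v,u=np.nonzero(m); p=deproj(n,np.c_[u,v],d); p=p[d[v,u]>0]
                s+=f"min {np.round(np.percentile(p,2,0))} max {np.round(np.percentile(p,98,0))} "
                t=p[p[:,2]>np.percentile(p[:,2],97)-4]; s+=f"top mean {np.round(t.mean(0),1)} n{len(t)}"
            print(s)
```

```text
scene
coaster_round_large 0.85 [347. 275. 391. 303.] rect c [ 447.6 -199.5] sz [74.9 75. ] ang 30.4
coaster_square_small 0.84 [347. 226. 382. 243.] rect c [ 609.5 -108.9] sz [67.8 58.9] ang 0.5
coaster_square_small 0.57 [290. 157. 301. 179.] rect c [809.9 206.1] sz [147.9  46.9] ang 33.0
coaster_round_small 0.78 [277. 254. 302. 274.] rect c [426.5 -35.4] sz [54.6 52.3] ang 30.3
tin_square_large 0.83 [281. 193. 312. 223.] min [586.  35.   0.] max [641.  93.  45.] top mean [601.1  54.4  43.4] n131
tin_square_large 0.59 [290. 140. 300. 165.] min [600.  57. 134.] max [622.  81. 176.] top mean [610.4  68.6 175.4] n54
tin_round_large 0.89 [287. 174. 309. 201.] min [589.  40.  46.] max [627.  83.  89.] top mean [604.6  56.8  87.3] n92
tin_square_small 0.56 [287. 161. 301. 178.] min [592.  48.  91.] max [612.  76. 132.] top mean [603.6  59.8 130.7] n42
tin_round_small 0.58 [289. 140. 304. 164.] min [601.  57. 134.] max [624.  82. 176.] top mean [612.4  69.5 175.5] n65
garlic 0.83 [329. 235. 360. 262.] min [ 478. -145.   13.] max [516. -97.  51.] top mean [ 503.  -119.2   48.7] n52
garlic 0.5
[... 1157 characters left out ...]
1822
tin_square_small 0.73 [252. 228. 278. 262.] min [594.  68.  90.] max [637.  92. 133.] top mean [613.2  79.2 131.2] n129
tin_square_small 0.16 [245. 260. 287. 304.] min [588.  39.   1.] max [647.  97.  46.] top mean [614.1  81.1  44.4] n283
tin_round_small 0.72 [252. 205. 273. 238.] min [602.  63. 134.] max [628.  86. 177.] top mean [615.8  75.1 175.7] n170
garlic 0.77 [324. 210. 358. 232.] min [ 481. -187.   -1.] max [534. -91.  53.] top mean [ 505.2 -114.3   50.7] n43
garlic 0.60 [359. 251. 388. 269.] min [407. -56.   1.] max [453.  -8.   8.] top mean [429.9 -31.4   6.4] n386
mandarin 0.93 [313. 260. 342. 291.] min [488.  32.  15.] max [537.  73.  53.] top mean [513.2  46.6  51.5] n232
```

{"api": "move_arm", "payload": {"increments": [{"tz": -4}, {"tz": -4}, {"tz": -4}, {"tx": 3.3, "ty": -3.2}, {"tx": 3.3, "ty": -3.2}, {"tx": 3.3, "ty": -3.2}, {"tx": 3.3, "ty": -3.2}, {"tx": 3.3, "ty": -3.2}, {"tx": 3.3, "ty": -3.2}, {"tx": 3.3, "ty": -3.2}, {"tx": 3.3, "ty": -3.2}, {"tx": 3.3, "ty": -3.2}]}}

```text
invalid input
```

{"api": "move_arm", "payload": {"increments": [{"tx": 3.3, "ty": -3.2}, {"tx": 3.3, "ty": -3.2}, {"tx": 3.3, "ty": -3.2}, {"tx": 3.3, "ty": -3.2}, {"tx": 3.3, "ty": -3.2}, {"tx": 3.3, "ty": -3.2}, {"rz": 8.2}, {"rz": 8.2}, {}, {}]}}

```text
invalid input
```

```bash
cat > w.py <<'E'
from h import *
import sys
k=sys.argv[1]
st=r.sense(); im,d=r.grab_frame('wrist'); cv2.imwrite(f'pics/w{k}.png',im[:,:,::-1]); np.savez(f'pics/w{k}.npz',im=im,d=d)
print(np.round(st['eef_pos'],1),np.round(st['tcp_rot'],3),np.round(st['qpos'],2))
for q in sys.argv[2:]:
    for x in r.cut_out(q,'wrist')[:2]:
        m=x['mask'].astype(np.uint8)
        if m.sum()<20: continue
        c=max(cv2.findContours(m,cv2.RETR_EXTERNAL,cv2.CHAIN_APPROX_NONE)[0],key=len).reshape(-1,2)
        s=f"{q} {x['confidence']:.2f} {np.round(x['bbox'])} "
        if 'coaster' in q:
            rc=cv2.minAreaRect(onplane('wrist',c,6,st)[:,:2].astype(np.float32))
        else:
            v,u=np.nonzero(m); p=deproj('wrist',np.c_[u,v],d,st); p=p[d[v,u]>0]
            zt=np.percentile(p[:,2],95); t=p[abs(p[:,2]-zt)<6]; rc=cv2.minAreaRect(t[:,:2].astype(np.float32))
            s+=f"ztop {np.median(t[:,2]):.1f} n{len(t)} mean {np.round(t.mean(0),1)} "
        print(s+f"rect c {np.round(rc[0],1)} sz {np.round(rc[1],1)} ang {rc[2]:.1f}")
E
python3 w.py 1 coaster_square_large coaster_round_large coaster_square_small coaster_round_small tin_round_small garlic mandarin
```

```text
[ 176.8 -599.5  231.3] [3.142 0.    0.287] [-1.29  0.35  1.63 -0.    1.16 -0.  ]
```

View pics/w1.png

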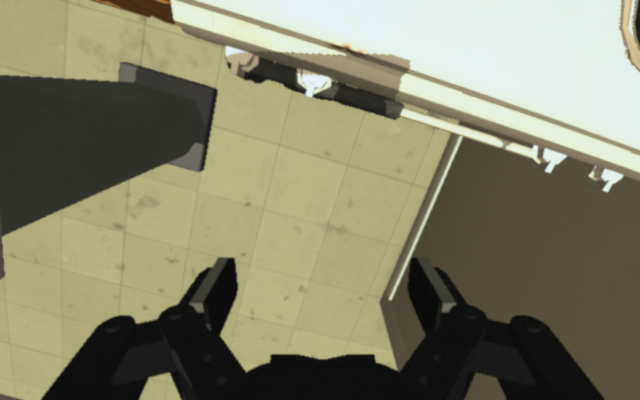

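The arm did not move: both calls were refused. The wrist view shows only the floor and the cart edge. I'll retry with every field filled in.

{"api": "move_arm", "payload": {"increments": [{"tx": 0, "ty": 0, "tz": -4, "rx": 0, "ry": 0, "rz": 0, "gripper": 1}, {"tx": 0, "ty": 0, "tz": -4, "rx": 0, "ry": 0, "rz": 0, "gripper": 1}, {"tx": 0, "ty": 0, "tz": -4, "rx": 0, "ry": 0, "rz": 0, "gripper": 1}]}}

```text
clock: 1.85
eef_pos: [176.7, -599.2, 352.5]
tcp_rot: [-3.141, 0.0, 0.287]
contact_force: [-0.3, -0.1, 0.4]
opening: 1.001
```

{"api": "move_arm", "payload": {"increments": [{"tx": 3.3, "ty": -3.2, "gripper": 1}, {"tx": 3.3, "ty": -3.2, "gripper": 1}, {"tx": 3.3, "ty": -3.2, "gripper": 1}, {"tx": 3.3, "ty": -3.2, "gripper": 1}, {"tx": 3.3, "ty": -3.2, "gripper": 1}, {"tx": 3.3, "ty": -3.2, "gripper": 1}, {"tx": 3.3, "ty": -3.2, "gripper": 1}, {"tx": 3.3, "ty": -3.2, "gripper": 1}, {"tx": 3.3, "ty": -3.2, "gripper": 1}, {"tx": 3.3, "ty": -3.2, "gripper": 1}, {"tx": 3.3, "ty": -3.2, "gripper": 1}, {"tx": 3.3, "ty": -3.2, "gripper": 1}]}}

```text
invalid input
```

{"api": "move_arm", "payload": {"increments": [{"tx": 3.3, "ty": -3.2, "tz": 0, "rx": 0, "ry": 0, "rz": 0, "gripper": 1}, {"tx": 3.3, "ty": -3.2, "tz": 0, "rx": 0, "ry": 0, "rz": 0, "gripper": 1}, {"tx": 3.3, "ty": -3.2, "tz": 0, "rx": 0, "ry": 0, "rz": 0, "gripper": 1}, {"tx": 3.3, "ty": -3.2, "tz": 0, "rx": 0, "ry": 0, "rz": 0, "gripper": 1}, {"tx": 3.3, "ty": -3.2, "tz": 0, "rx": 0, "ry": 0, "rz": 0, "gripper": 1}, {"tx": 3.3, "ty": -3.2, "tz": 0, "rx": 0, "ry": 0, "rz": 0, "gripper": 1}, {"tx": 3.3, "ty": -3.2, "tz": 0, "rx": 0, "ry": 0, "rz": 0, "gripper": 1}, {"tx": 3.3, "ty": -3.2, "tz": 0, "rx": 0, "ry": 0, "rz": 0, "gripper": 1}, {"tx": 3.3, "ty": -3.2, "tz": 0, "rx": 0, "ry": 0, "rz": 0, "gripper": 1}, {"tx": 3.3, "ty": -3.2, "tz": 0, "rx": 0, "ry": 0, "rz": 0, "gripper": 1}, {"tx": 3.3, "ty": -3.2, "tz": 0, "rx": 0, "ry": 0, "rz": 0, "gripper": 1}, {"tx": 3.3, "ty": -3.2, "tz": 0, "rx": 0, "ry": 0, "rz": 0, "gripper": 1}]}}

```text
clock: 3.05
eef_pos: [448.6, -117.3, 351.6]
tcp_rot: [3.141, -0.001, 0.287]
contact_force: [0.7, -0.8, -0.3]
opening: 1.0
```

{"api": "move_arm", "payload": {"increments": [{"tx": 3.3, "ty": -3.2, "tz": 0, "rx": 0, "ry": 0, "rz": 0, "gripper": 1}, {"tx": 3.3, "ty": -3.2, "tz": 0, "rx": 0, "ry": 0, "rz": 0, "gripper": 1}, {"tx": 3.3, "ty": -3.2, "tz": 0, "rx": 0, "ry": 0, "rz": 0, "gripper": 1}, {"tx": 0, "ty": 0, "tz": 0, "rx": 0, "ry": 0, "rz": 8.2, "gripper": 1}, {"tx": 0, "ty": 0, "tz": 0, "rx": 0, "ry": 0, "rz": 8.2, "gripper": 1}, {"tx": 0, "ty": 0, "tz": 0, "rx": 0, "ry": 0, "rz": 0, "gripper": 1}, {"tx": 0, "ty": 0, "tz": 0, "rx": 0, "ry": 0, "rz": 0, "gripper": 1}]}}

```text
clock: 3.75
eef_pos: [515.7, 0.9, 351.3]
tcp_rot: [3.142, -0.0, 0.005]
contact_force: [-0.8, -0.2, 0.4]
opening: 0.998
```

```bash
python3 w.py 2 coaster_square_large coaster_round_large coaster_square_small coaster_round_small tin_round_small garlic mandarin
```

```text
[515.7   0.9 351.3] [ 3.142 -0.     0.005] [-0.    0.08  1.71 -0.    1.35  1.56]
coaster_square_large 0.60 [220. 164. 275. 223.] rect c [444.4 126.5] sz [82.1 81.6] ang 74.9
coaster_round_large 0.85 [416. 166. 460. 212.] rect c [ 451.3 -195. ] sz [75.1 74.9] ang 71.7
coaster_round_large 0.54 [236.  62. 272.  96.] rect c [623.4 106.4] sz [53.4 45. ] ang 58.4
coaster_square_small 0.71 [375.  66. 415. 106.] rect c [ 612.3 -107.5] sz [57.9 62.3] ang 0.7
coaster_round_small 0.86 [329. 185. 358. 213.] rect c [430.4 -33. ] sz [48.9 51.5] ang 0.3
coaster_round_small 0.51 [219. 165. 275. 218.] rect c [444.2 125.9] sz [81.7 80.5] ang 75.1
tin_round_small 0.56 [236.  61. 272.  94.] ztop 176.3 n774 mean [616.5  71.9 176.3] rect c [616.5  71.8] sz [28.6 29.9] ang 87.8
garlic 0.61 [376. 139. 415. 175.] ztop 47.9 n179 mean [ 509.2 -115.4   48.8] rect c [ 508.8 -116.7] sz [23.  22.9] ang 2.1
mandarin 0.79 [272. 135. 314. 174.] ztop 51.2 n599 mean [514.   45.1  51. ] rect c [513.1  44.6] sz [41.8 41.1] ang 22.2
```

View pics/w2.png

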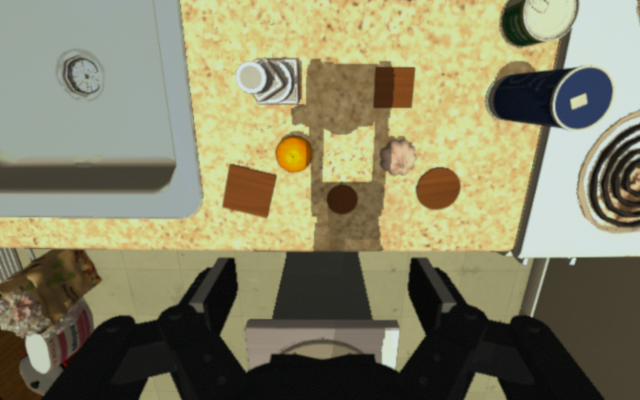

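The wrist view shows everything: the stack top at (251,77) and the coasters at (247,192), (438,188), (395,86) and (342,199). The positions agree with the fixed cameras to about 4 mm. I go to the top tin.

{"api": "move_arm", "payload": {"increments": [{"tx": 3.4, "ty": -2.4, "tz": 0, "rx": 0, "ry": 0, "rz": 0, "gripper": 1}, {"tx": 3.4, "ty": -2.4, "tz": 0, "rx": 0, "ry": 0, "rz": 0, "gripper": 1}, {"tx": 3.3, "ty": -2.3, "tz": 0, "rx": 0, "ry": 0, "rz": 0, "gripper": 1}, {"tx": 0, "ty": 0, "tz": 4.5, "rx": 0, "ry": 0, "rz": 0, "gripper": 1}, {"tx": 0, "ty": 0, "tz": 4.5, "rx": 0, "ry": 0, "rz": 0, "gripper": 1}, {"tx": 0, "ty": 0, "tz": 4, "rx": 0, "ry": 0, "rz": 0, "gripper": 1}, {"tx": 0, "ty": 0, "tz": 0, "rx": 0, "ry": 0, "rz": 0, "gripper": 1}]}}

```text
clock: 4.85
eef_pos: [613.2, 71.6, 215.6]
tcp_rot: [3.14, 0.01, 0.001]
contact_force: [-0.8, 0.9, -0.1]
opening: 1.003
```

```bash
python3 w.py 3 tin_round_small
python3 - <<'E'
from h import *
f=np.load('pics/side0.npz');d=f['d']
v,u=np.mgrid[110:200:2,285:330:2]; p=deproj('side',np.c_[u.ravel(),v.ravel()],d); p=p[(p[:,2]>15)&(p[:,1]>-420)]
print(p.min(0),p.max(0))
E
```

```text
[613.2  71.6 215.6] [3.14e+00 1.00e-02 1.00e-03] [ 0.11  0.36  1.66 -0.    1.13  1.68]
tin_round_small 0.81 [300. 186. 344. 248.] ztop 176.4 n1627 mean [617.9  72.5 176.3] rect c [616.8  72.5] sz [30.3 30.8] ang 53.1
[ 460.9821553  -323.70597599   15.33326586] [634.84618959 653.37677319 592.01909932]
```

View pics/w3.png

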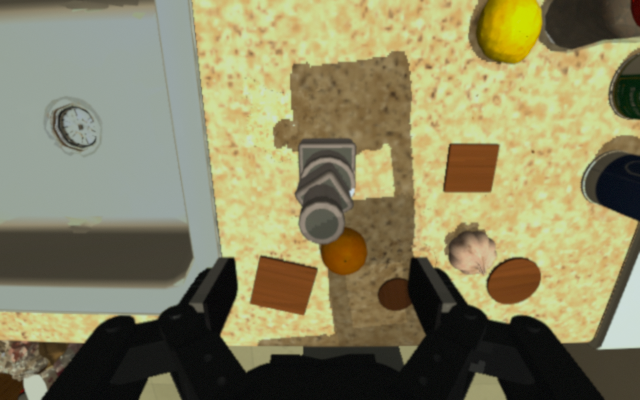

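The jaws straddle the top tin, seen at (321,221). It is centred at (617,72.5) and its top is at z = 176. I descend and grip.

{"api": "move_arm", "payload": {"increments": [{"tx": 0.3, "ty": 0, "tz": 3, "rx": 0, "ry": 0, "rz": 0, "gripper": 1}, {"tx": 0, "ty": 0, "tz": 2.5, "rx": 0, "ry": 0, "rz": 0, "gripper": 1}, {"tx": 0, "ty": 0, "tz": 1.7, "rx": 0, "ry": 0, "rz": 0, "gripper": 1}, {"tx": 0, "ty": 0, "tz": 0, "rx": 0, "ry": 0, "rz": 0, "gripper": 1}, {"tx": 0, "ty": 0, "tz": 0, "rx": 0, "ry": 0, "rz": 0, "gripper": -0.1}, {"tx": 0, "ty": 0, "tz": 0, "rx": 0, "ry": 0, "rz": 0, "gripper": -0.1}, {"tx": 0, "ty": 0, "tz": 0, "rx": 0, "ry": 0, "rz": 0, "gripper": -0.1}], "squeeze": 30}}

```text
clock: 5.65
eef_pos: [620.8, 72.1, 151.2]
tcp_rot: [-3.141, -0.003, 0.001]
contact_force: [0.1, 0.2, -0.6]
opening: 0.513
```

{"api": "move_arm", "payload": {"increments": [{"tx": 0, "ty": 0, "tz": 0, "rx": 0, "ry": 0, "rz": 0, "gripper": -0.3}, {"tx": 0, "ty": 0, "tz": 0, "rx": 0, "ry": 0, "rz": 0, "gripper": -0.5}, {"tx": 0, "ty": 0, "tz": 0, "rx": 0, "ry": 0, "rz": 0, "gripper": -1}, {"tx": 0, "ty": 0, "tz": 0, "rx": 0, "ry": 0, "rz": 0, "gripper": -1}, {"tx": 0, "ty": 0, "tz": 0, "rx": 0, "ry": 0, "rz": 0, "gripper": -1}, {"tx": 0, "ty": 0, "tz": 0, "rx": 0, "ry": 0, "rz": 0, "gripper": -1}], "squeeze": 30}}

```text
clock: 6.25
eef_pos: [620.4, 72.2, 150.5]
tcp_rot: [-3.141, -0.002, 0.001]
contact_force: [-0.3, 0.2, 6.8]
opening: 0.338
```

{"api": "move_arm", "payload": {"increments": [{"tx": 0, "ty": 0, "tz": -1, "rx": 0, "ry": 0, "rz": 0, "gripper": -1}, {"tx": 0, "ty": 0, "tz": -2, "rx": 0, "ry": 0, "rz": 0, "gripper": -1}, {"tx": 0, "ty": 0, "tz": -2, "rx": 0, "ry": 0, "rz": 0, "gripper": -1}, {"tx": -1.9, "ty": 1, "tz": 0, "rx": 0, "ry": 0, "rz": 0, "gripper": -1}, {"tx": -3.3, "ty": 1.9, "tz": 0, "rx": 0, "ry": 0, "rz": 0, "gripper": -1}, {"tx": -3.3, "ty": 1.9, "tz": 0, "rx": 0, "ry": 0, "rz": 0, "gripper": -1}, {"tx": -3.3, "ty": 1.9, "tz": 0, "rx": 0, "ry": 0, "rz": 0, "gripper": -1}, {"tx": -3.3, "ty": 1.9, "tz": 0, "rx": 0, "ry": 0, "rz": 0, "gripper": -1}, {"tx": -2, "ty": 1.1, "tz": 0, "rx": 0, "ry": 0, "rz": 0, "gripper": -1}, {"tx": -1.5, "ty": 0.8, "tz": 0, "rx": 0, "ry": 0, "rz": 0, "gripper": -1}, {"tx": 0, "ty": 0, "tz": 2, "rx": 0, "ry": 0, "rz": 0, "gripper": -1}, {"tx": 0, "ty": 0, "tz": 0, "rx": 0, "ry": 0, "rz": 0, "gripper": -1}]}}

```text
clock: 7.45
eef_pos: [432.7, -33.2, 178.4]
tcp_rot: [-3.141, 0.002, 0.0]
contact_force: [-0.2, -0.8, -1.3]
opening: 0.341
```

```bash
python3 w.py 4 coaster_round_small tin_round_small tin_square_small tin_round_large tin_square_large
```

```text
[432.7 -33.2 178.4] [-3.141e+00  2.000e-03  0.000e+00] [-0.08  0.12  2.08  0.    0.95  1.49]
coaster_round_small 0.75 [299. 156. 348. 202.] rect c [431.1 -33.3] sz [52.  52.8] ang 45.0
coaster_round_small 0.22 [439. 124. 505. 194.] rect c [ 451.1 -195. ] sz [75.1 72.8] ang 52.5
tin_round_small 0.63 [289. 232. 357. 320.] ztop 204.3 n3098 mean [431.5 -33.  204.1] rect c [429.1 -33.2] sz [31.5 29.2] ang 4.2
tin_square_large 0.71 [166.   0. 248.  17.] ztop 42.2 n462 mean [588.9  67.3  41.9] rect c [589.   66.4] sz [ 4.3 58.7] ang 0.1
```

View pics/w4.png

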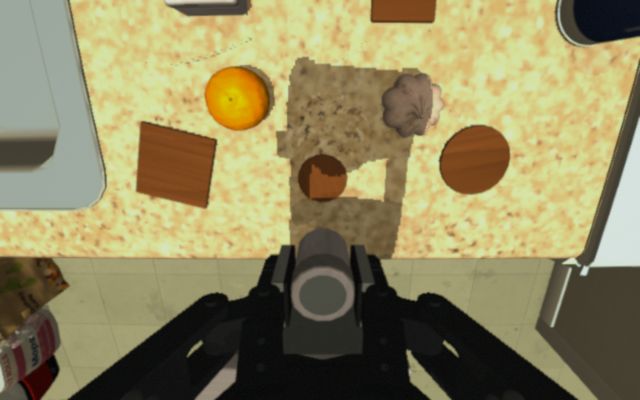

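The tin is held straight at (322,293), over its coaster at (323,179), and is aligned to within 1 mm. I lower it.

{"api": "move_arm", "payload": {"increments": [{"tx": 0.1, "ty": 0, "tz": 2.5, "rx": 0, "ry": 0, "rz": 0, "gripper": -1}, {"tx": 0, "ty": 0, "tz": 3.5, "rx": 0, "ry": 0, "rz": 0, "gripper": -1}, {"tx": 0, "ty": 0, "tz": 3.5, "rx": 0, "ry": 0, "rz": 0, "gripper": -1}, {"tx": 0, "ty": 0, "tz": 2.5, "rx": 0, "ry": 0, "rz": 0, "gripper": -1}, {"tx": 0, "ty": 0, "tz": 1.5, "rx": 0, "ry": 0, "rz": 0, "gripper": -1}, {"tx": 0, "ty": 0, "tz": 0.8, "rx": 0, "ry": 0, "rz": 0, "gripper": -1}, {"tx": 0, "ty": 0, "tz": 0.4, "rx": 0, "ry": 0, "rz": 0, "gripper": -1}, {"tx": 0, "ty": 0, "tz": 0, "rx": 0, "ry": 0, "rz": 0, "gripper": -1}, {"tx": 0, "ty": 0, "tz": 0, "rx": 0, "ry": 0, "rz": 0, "gripper": -1}]}}

```text
clock: 8.65
eef_pos: [435.5, -33.1, 33.0]
tcp_rot: [3.142, -0.001, 0.001]
contact_force: [0.4, 0.9, -0.3]
opening: 0.339
```

{"api": "move_arm", "payload": {"increments": [{"tx": -0.2, "ty": 0, "tz": 0.3, "rx": 0, "ry": 0, "rz": 0, "gripper": -1}, {"tx": 0, "ty": 0, "tz": 0.2, "rx": 0, "ry": 0, "rz": 0, "gripper": -1}, {"tx": 0, "ty": 0, "tz": 0.2, "rx": 0, "ry": 0, "rz": 0, "gripper": -1}, {"tx": 0, "ty": 0, "tz": 0.1, "rx": 0, "ry": 0, "rz": 0, "gripper": -1}, {"tx": 0, "ty": 0, "tz": 0, "rx": 0, "ry": 0, "rz": 0, "gripper": -1}, {"tx": 0, "ty": 0, "tz": 0, "rx": 0, "ry": 0, "rz": 0, "gripper": -1}]}}

```text
clock: 9.25
eef_pos: [432.8, -33.1, 24.4]
tcp_rot: [-3.142, 0.0, 0.001]
contact_force: [-1.9, 0.6, 4.2]
opening: 0.339
```

{"api": "move_arm", "payload": {"increments": [{"tx": 0, "ty": 0, "tz": 0, "rx": 0, "ry": 0, "rz": 0, "gripper": -0.1}, {"tx": 0, "ty": 0, "tz": 0, "rx": 0, "ry": 0, "rz": 0, "gripper": 0.2}, {"tx": 0, "ty": 0, "tz": 0, "rx": 0, "ry": 0, "rz": 0, "gripper": 0.2}, {"tx": 0, "ty": 0, "tz": -2, "rx": 0, "ry": 0, "rz": 0, "gripper": 0.2}, {"tx": 0, "ty": 0, "tz": -4, "rx": 0, "ry": 0, "rz": 0, "gripper": 0.2}, {"tx": 0, "ty": 0, "tz": -4, "rx": 0, "ry": 0, "rz": 0, "gripper": 1}, {"tx": 0, "ty": 0, "tz": -4, "rx": 0, "ry": 0, "rz": 0, "gripper": 1}, {"tx": 0, "ty": 0, "tz": -4, "rx": 0, "ry": 0, "rz": 0, "gripper": 1}, {"tx": 0, "ty": 0, "tz": -4, "rx": 0, "ry": 0, "rz": 0, "gripper": 1}, {"tx": 4, "ty": -3.4, "tz": 0, "rx": 0, "ry": 0, "rz": 0, "gripper": 1}, {"tx": 4, "ty": -3.4, "tz": 0, "rx": 0, "ry": 0, "rz": 0, "gripper": 1}, {"tx": 4, "ty": -3.4, "tz": 0, "rx": 0, "ry": 0, "rz": 0, "gripper": 1}]}}

```text
clock: 10.45
eef_pos: [548.4, 65.2, 245.1]
tcp_rot: [-3.141, -0.002, -0.0]
contact_force: [-0.3, -1.2, 0.2]
opening: 1.002
```

{"api": "move_arm", "payload": {"increments": [{"tx": 0, "ty": 0, "tz": 0, "rx": 0, "ry": 0, "rz": 0, "gripper": 1}, {"tx": 0, "ty": 0, "tz": 0, "rx": 0, "ry": 0, "rz": 0, "gripper": 1}]}}

```text
clock: 10.65
eef_pos: [547.1, 64.8, 243.5]
tcp_rot: [3.141, 0.001, 0.002]
contact_force: [-1.0, -0.2, -0.2]
opening: 0.997
```

```bash
python3 w.py 5 coaster_round_small tin_round_small tin_square_small tin_round_large tin_square_large
```

```text
[547.1  64.8 243.5] [3.141e+00 1.000e-03 2.000e-03] [ 0.12  0.23  1.78 -0.    1.14  1.68]
coaster_round_small 0.83 [373. 229. 409. 257.] rect c [436.4 -30.3] sz [43.3 52.1] ang 22.0
tin_round_small 0.65 [382. 237. 412. 275.] ztop 50.2 n415 mean [431.5 -31.7  50. ] rect c [429.9 -31.9] sz [28.2 31.1] ang 87.4
tin_square_small 0.74 [288.  85. 347. 143.] ztop 132.3 n2027 mean [617.1  70.5 132.1] rect c [616.5  70.6] sz [37.2 37.2] ang 32.7
tin_square_small 0.66 [296.  80. 348. 138.] ztop 43.8 n635 mean [630.3  64.7  43.6] rect c [618.1  66.8] sz [61.1 60.3] ang 89.8
tin_round_large 0.76 [297.  81. 348. 140.] ztop 88.4 n451 mean [623.5  55.5  88.4] rect c [620.6  60.2] sz [51.9 35.3] ang 31.2
tin_square_large 0.75 [436.  87. 489. 135.] ztop 6.3 n2383 mean [ 613.5 -106.3    6.3] rect c [ 612.6 -107.2] sz [58.6 60.7] ang 0.4
tin_square_large 0.72 [295.  79. 350. 136.] ztop 43.8 n708 mean [631.8  65.5  43.6] rect c [618.3  66.8] sz [60.2 60.9] ang 0.2
```

View pics/w5.png

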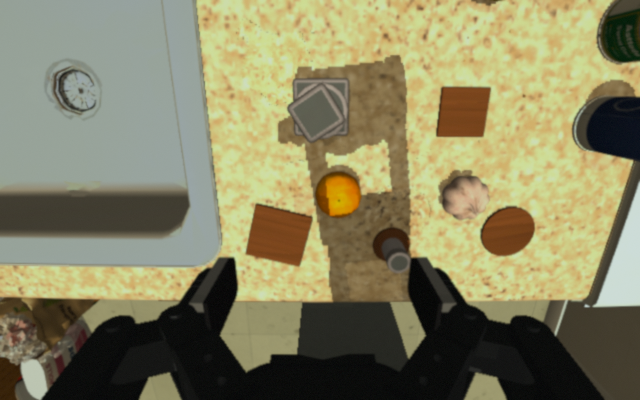

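The small round tin stands on its coaster, at (397,262) in the picture. The small square tin's top is at (318,110), which puts its centre at (616.5,70.6), turned 32.7°. I turn and descend on it.

{"api": "move_arm", "payload": {"increments": [{"tx": 3.5, "ty": -0.3, "tz": 0, "rx": 0, "ry": 0, "rz": 0, "gripper": 1}, {"tx": 3.4, "ty": -0.3, "tz": 0, "rx": 0, "ry": 0, "rz": 0, "gripper": 1}, {"tx": 0, "ty": 0, "tz": 0, "rx": 0, "ry": 0, "rz": -8.2, "gripper": 1}, {"tx": 0, "ty": 0, "tz": 0, "rx": 0, "ry": 0, "rz": -8.2, "gripper": 1}, {"tx": 0, "ty": 0, "tz": 0, "rx": 0, "ry": 0, "rz": -8.2, "gripper": 1}, {"tx": 0, "ty": 0, "tz": 0, "rx": 0, "ry": 0, "rz": -8.2, "gripper": 1}, {"tx": 0, "ty": 0, "tz": 3.5, "rx": 0, "ry": 0, "rz": 0, "gripper": 1}, {"tx": 0, "ty": 0, "tz": 3.5, "rx": 0, "ry": 0, "rz": 0, "gripper": 1}, {"tx": 0, "ty": 0, "tz": 2, "rx": 0, "ry": 0, "rz": 0, "gripper": 1}, {"tx": 0, "ty": 0, "tz": 0, "rx": 0, "ry": 0, "rz": 0, "gripper": 1}, {"tx": 0, "ty": 0, "tz": 0, "rx": 0, "ry": 0, "rz": 0, "gripper": 1}]}}

```text
clock: 12.05
eef_pos: [616.1, 69.8, 154.9]
tcp_rot: [3.142, -0.0, 0.572]
contact_force: [1.1, 0.1, 0.8]
opening: 0.997
```

{"api": "move_arm", "payload": {"increments": [{"tx": 0, "ty": -0.1, "tz": 2, "rx": 0, "ry": 0, "rz": 0, "gripper": 1}, {"tx": 0, "ty": 0, "tz": 2, "rx": 0, "ry": 0, "rz": 0, "gripper": 1}, {"tx": 0, "ty": 0, "tz": 1.3, "rx": 0, "ry": 0, "rz": 0, "gripper": 1}, {"tx": 0, "ty": 0, "tz": 0, "rx": 0, "ry": 0, "rz": 0, "gripper": 1}, {"tx": 0, "ty": 0, "tz": 0, "rx": 0, "ry": 0, "rz": 0, "gripper": 0.2}, {"tx": 0, "ty": 0, "tz": 0, "rx": 0, "ry": 0, "rz": 0, "gripper": 0.1}, {"tx": 0, "ty": 0, "tz": 0, "rx": 0, "ry": 0, "rz": 0, "gripper": 0}, {"tx": 0, "ty": 0, "tz": 0, "rx": 0, "ry": 0, "rz": 0, "gripper": -0.2}, {"tx": 0, "ty": 0, "tz": 0, "rx": 0, "ry": 0, "rz": 0, "gripper": -1}, {"tx": 0, "ty": 0, "tz": 0, "rx": 0, "ry": 0, "rz": 0, "gripper": -1}, {"tx": 0, "ty": 0, "tz": 0, "rx": 0, "ry": 0, "rz": 0, "gripper": -1}, {"tx": 0, "ty": 0, "tz": 0, "rx": 0, "ry": 0, "rz": 0, "gripper": -1}], "squeeze": 35}}

```text
clock: 13.25
eef_pos: [616.2, 71.0, 102.2]
tcp_rot: [3.141, -0.001, 0.573]
contact_force: [-0.5, -1.3, 6.2]
opening: 0.419
```

{"api": "move_arm", "payload": {"increments": [{"tx": 0, "ty": 0, "tz": -1, "rx": 0, "ry": 0, "rz": 0, "gripper": -1}, {"tx": 0, "ty": 0, "tz": -2, "rx": 0, "ry": 0, "rz": 0, "gripper": -1}, {"tx": 0, "ty": 0, "tz": -2, "rx": 0, "ry": 0, "rz": 0, "gripper": -1}, {"tx": 0, "ty": 0, "tz": 0, "rx": 0, "ry": 0, "rz": 8.2, "gripper": -1}, {"tx": 0, "ty": 0, "tz": 0, "rx": 0, "ry": 0, "rz": 8.2, "gripper": -1}, {"tx": 0, "ty": 0, "tz": 0, "rx": 0, "ry": 0, "rz": 8.2, "gripper": -1}, {"tx": 0, "ty": 0, "tz": 0, "rx": 0, "ry": 0, "rz": 8.2, "gripper": -1}, {"tx": 0, "ty": 3, "tz": 0, "rx": 0, "ry": 0, "rz": 0, "gripper": -1}, {"tx": 0, "ty": 4, "tz": 0, "rx": 0, "ry": 0, "rz": 0, "gripper": -1}, {"tx": 0, "ty": 4, "tz": 0, "rx": 0, "ry": 0, "rz": 0, "gripper": -1}, {"tx": 0, "ty": 4, "tz": 0, "rx": 0, "ry": 0, "rz": 0, "gripper": -1}, {"tx": 0, "ty": 2.8, "tz": 0, "rx": 0, "ry": 0, "rz": 0, "gripper": -1}]}}

```text
clock: 14.45
eef_pos: [615.3, -109.3, 151.8]
tcp_rot: [3.141, 0.0, -0.0]
contact_force: [-0.2, 0.4, -1.5]
opening: 0.414
```

{"api": "move_arm", "payload": {"increments": [{"tx": 0, "ty": 0, "tz": 1, "rx": 0, "ry": 0, "rz": 0, "gripper": -1}, {"tx": 0, "ty": 0, "tz": 0, "rx": 0, "ry": 0, "rz": 0, "gripper": -1}]}}

```text
clock: 14.65
eef_pos: [614.6, -107.3, 140.3]
tcp_rot: [-3.141, 0.002, -0.001]
contact_force: [-0.4, 0.5, -1.5]
opening: 0.418
```

```bash
python3 w.py 6 coaster_square_small tin_square_small
```

```text
[ 614.6 -107.3  140.3] [-3.141e+00  2.000e-03 -1.000e-03] [-0.18  0.45  1.71  0.    0.98  1.4 ]
coaster_square_small 0.88 [293. 157. 354. 219.] rect c [ 612.7 -107.4] sz [60.5 60.2] ang 89.8
coaster_square_small 0.34 [285. 222. 365. 324.] rect c [ 516.4 -107.1] sz [126.1  87.3] ang 0.0
tin_square_small 0.75 [284. 225. 364. 324.] ztop 170.3 n5524 mean [ 618.2 -106.9  170. ] rect c [ 615.2 -107. ] sz [37.3 36.9] ang 0.0
```

View pics/w6.png

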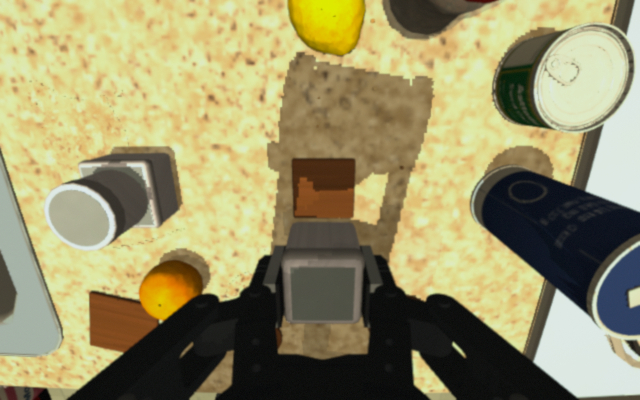

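The tin is held square at (323,292), over its coaster at (323,188), with its sides parallel. It is 2.5 mm too far ahead, so I correct that and lower it.

{"api": "move_arm", "payload": {"increments": [{"tx": -0.2, "ty": 0, "tz": 2.5, "rx": 0, "ry": 0, "rz": 0, "gripper": -1}, {"tx": 0, "ty": 0, "tz": 3, "rx": 0, "ry": 0, "rz": 0, "gripper": -1}, {"tx": 0, "ty": 0, "tz": 3, "rx": 0, "ry": 0, "rz": 0, "gripper": -1}, {"tx": 0, "ty": 0, "tz": 1.5, "rx": 0, "ry": 0, "rz": 0, "gripper": -1}, {"tx": 0, "ty": 0, "tz": 0.8, "rx": 0, "ry": 0, "rz": 0, "gripper": -1}, {"tx": 0, "ty": 0, "tz": 0.4, "rx": 0, "ry": 0, "rz": 0, "gripper": -1}, {"tx": 0, "ty": 0, "tz": 0, "rx": 0, "ry": 0, "rz": 0, "gripper": -1}, {"tx": 0, "ty": 0, "tz": 0, "rx": 0, "ry": 0, "rz": 0, "gripper": -1}]}}

```text
clock: 15.6
eef_pos: [614.4, -107.1, 30.4]
tcp_rot: [3.141, -0.002, 0.001]
contact_force: [-0.7, -0.3, -0.2]
opening: 0.417
```

{"api": "move_arm", "payload": {"increments": [{"tx": -0.2, "ty": 0, "tz": 0.4, "rx": 0, "ry": 0, "rz": 0, "gripper": -1}, {"tx": 0, "ty": 0, "tz": 0.3, "rx": 0, "ry": 0, "rz": 0, "gripper": -1}, {"tx": 0, "ty": 0, "tz": 0.2, "rx": 0, "ry": 0, "rz": 0, "gripper": -1}, {"tx": 0, "ty": 0, "tz": 0.1, "rx": 0, "ry": 0, "rz": 0, "gripper": -1}, {"tx": 0, "ty": 0, "tz": 0, "rx": 0, "ry": 0, "rz": 0, "gripper": -1}, {"tx": 0, "ty": 0, "tz": 0, "rx": 0, "ry": 0, "rz": 0, "gripper": -1}]}}

```text
clock: 16.2
eef_pos: [611.5, -107.1, 20.2]
tcp_rot: [-3.142, 0.0, 0.0]
contact_force: [-4.8, 0.0, 10.1]
opening: 0.414
```

{"api": "move_arm", "payload": {"increments": [{"tx": 0, "ty": 0, "tz": 0, "rx": 0, "ry": 0, "rz": 0, "gripper": 0}, {"tx": 0, "ty": 0, "tz": 0, "rx": 0, "ry": 0, "rz": 0, "gripper": 0.3}, {"tx": 0, "ty": 0, "tz": 0, "rx": 0, "ry": 0, "rz": 0, "gripper": 0.3}, {"tx": 0, "ty": 0, "tz": -2, "rx": 0, "ry": 0, "rz": 0, "gripper": 0.3}, {"tx": 0, "ty": 0, "tz": -3.5, "rx": 0, "ry": 0, "rz": 0, "gripper": 0.3}, {"tx": 0, "ty": 0, "tz": -4, "rx": 0, "ry": 0, "rz": 0, "gripper": 1}, {"tx": 0, "ty": 0, "tz": -4, "rx": 0, "ry": 0, "rz": 0, "gripper": 1}, {"tx": 0, "ty": 0, "tz": -4, "rx": 0, "ry": 0, "rz": 0, "gripper": 1}, {"tx": -1.2, "ty": -4.2, "tz": 0, "rx": 0, "ry": 0, "rz": 0, "gripper": 1}, {"tx": -1.2, "ty": -4.2, "tz": 0, "rx": 0, "ry": 0, "rz": 0, "gripper": 1}, {"tx": -1.2, "ty": -4.2, "tz": 0, "rx": 0, "ry": 0, "rz": 0, "gripper": 1}, {"tx": -1.2, "ty": -4.2, "tz": 0, "rx": 0, "ry": 0, "rz": 0, "gripper": 1}]}}

```text
clock: 17.4
eef_pos: [562.9, 62.3, 194.4]
tcp_rot: [-3.141, -0.0, 0.0]
contact_force: [1.3, -0.1, 0.2]
opening: 1.001
```

{"api": "move_arm", "payload": {"increments": [{"tx": 0, "ty": 0, "tz": 0, "rx": 0, "ry": 0, "rz": 0, "gripper": 1}, {"tx": 0, "ty": 0, "tz": 0, "rx": 0, "ry": 0, "rz": 0, "gripper": 1}]}}

```text
clock: 17.6
eef_pos: [563.4, 61.8, 194.3]
tcp_rot: [3.141, -0.0, 0.003]
contact_force: [-0.5, 0.3, -0.4]
opening: 0.996
```

```bash
python3 w.py 7 tin_square_small tin_round_large tin_square_large
```

```text
[563.4  61.8 194.3] [ 3.141e+00 -0.000e+00  3.000e-03] [ 0.11  0.3   1.8  -0.    1.04  1.67]
tin_square_small 0.69 [466. 116. 519. 155.] ztop 50.1 n1400 mean [ 612.7 -104.2   49.9] rect c [ 612.1 -105.6] sz [35.3 36.4] ang 0.4
tin_round_large 0.88 [284.  99. 351. 168.] ztop 88.5 n3297 mean [617.1  67.2  88.5] rect c [616.3  67.5] sz [51.9 52.5] ang 0.5
tin_round_large 0.18 [287.  94. 354. 161.] ztop 43.8 n965 mean [636.2  64.5  43.7] rect c [618.4  67. ] sz [60.1 61.3] ang 0.2
tin_square_large 0.84 [286.  94. 354. 157.] ztop 43.8 n999 mean [636.7  64.8  43.6] rect c [618.4  67.1] sz [60.1 61. ] ang 0.2
```

View pics/w7.png

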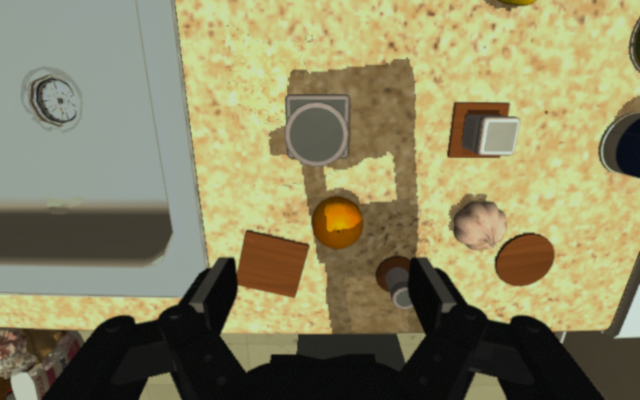

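The small square tin stands centred on its coaster, seen at (485,133). The large round tin's top is at (317,134), which puts its centre at (616.4,67.5). I go to it.

{"api": "move_arm", "payload": {"increments": [{"tx": 2.7, "ty": -0.3, "tz": 0, "rx": 0, "ry": 0, "rz": 0, "gripper": 1}, {"tx": 2.6, "ty": -0.3, "tz": 0, "rx": 0, "ry": 0, "rz": 0, "gripper": 1}, {"tx": 0, "ty": 0, "tz": 3, "rx": 0, "ry": 0, "rz": 0, "gripper": 1}, {"tx": 0, "ty": 0, "tz": 3, "rx": 0, "ry": 0, "rz": 0, "gripper": 1}, {"tx": 0, "ty": 0, "tz": 2.5, "rx": 0, "ry": 0, "rz": 0, "gripper": 1}, {"tx": 0, "ty": 0, "tz": 1, "rx": 0, "ry": 0, "rz": 0, "gripper": 1}, {"tx": 0, "ty": 0, "tz": 0, "rx": 0, "ry": 0, "rz": 0, "gripper": 1}, {"tx": 0, "ty": 0, "tz": 0, "rx": 0, "ry": 0, "rz": 0, "gripper": 1}]}}

```text
clock: 18.6
eef_pos: [617.3, 66.6, 100.2]
tcp_rot: [-3.142, -0.001, -0.0]
contact_force: [0.5, 0.5, -0.6]
opening: 1.002
```

{"api": "move_arm", "payload": {"increments": [{"tx": 0, "ty": -0.1, "tz": 2, "rx": 0, "ry": 0, "rz": 0, "gripper": 1}, {"tx": -0.1, "ty": 0, "tz": 1.5, "rx": 0, "ry": 0, "rz": 0, "gripper": 1}, {"tx": 0, "ty": 0, "tz": 0.8, "rx": 0, "ry": 0, "rz": 0, "gripper": 1}, {"tx": 0, "ty": 0, "tz": 0, "rx": 0, "ry": 0, "rz": 0, "gripper": 1}, {"tx": 0, "ty": 0, "tz": 0, "rx": 0, "ry": 0, "rz": 0, "gripper": 0.5}, {"tx": 0, "ty": 0, "tz": 0, "rx": 0, "ry": 0, "rz": 0, "gripper": 0.4}, {"tx": 0, "ty": 0, "tz": 0, "rx": 0, "ry": 0, "rz": 0, "gripper": 0.2}, {"tx": 0, "ty": 0, "tz": 0, "rx": 0, "ry": 0, "rz": 0, "gripper": 0}, {"tx": 0, "ty": 0, "tz": 0, "rx": 0, "ry": 0, "rz": 0, "gripper": -1}, {"tx": 0, "ty": 0, "tz": 0, "rx": 0, "ry": 0, "rz": 0, "gripper": -1}, {"tx": 0, "ty": 0, "tz": 0, "rx": 0, "ry": 0, "rz": 0, "gripper": -1}, {"tx": 0, "ty": 0, "tz": 0, "rx": 0, "ry": 0, "rz": 0, "gripper": -1}], "squeeze": 45}}

```text
clock: 19.8
eef_pos: [616.1, 68.0, 57.3]
tcp_rot: [-3.142, -0.001, 0.001]
contact_force: [-2.1, -0.5, 6.1]
opening: 0.594
```

{"api": "move_arm", "payload": {"increments": [{"tx": 0, "ty": 0, "tz": -1, "rx": 0, "ry": 0, "rz": 0, "gripper": -1}, {"tx": 0, "ty": 0, "tz": -2.5, "rx": 0, "ry": 0, "rz": 0, "gripper": -1}, {"tx": 0, "ty": 0, "tz": -3.5, "rx": 0, "ry": 0, "rz": 0, "gripper": -1}, {"tx": 0, "ty": 0, "tz": -2.5, "rx": 0, "ry": 0, "rz": 0, "gripper": -1}, {"tx": -1.3, "ty": 2.1, "tz": 0, "rx": 0, "ry": 0, "rz": 0, "gripper": -1}, {"tx": -2.2, "ty": 3.5, "tz": 0, "rx": 0, "ry": 0, "rz": 0, "gripper": -1}, {"tx": -2.3, "ty": 3.6, "tz": 0, "rx": 0, "ry": 0, "rz": 0, "gripper": -1}, {"tx": -2.3, "ty": 3.6, "tz": 0, "rx": 0, "ry": 0, "rz": 0, "gripper": -1}, {"tx": -2.3, "ty": 3.6, "tz": 0, "rx": 0, "ry": 0, "rz": 0, "gripper": -1}, {"tx": -2.3, "ty": 3.6, "tz": 0, "rx": 0, "ry": 0, "rz": 0, "gripper": -1}, {"tx": -2.2, "ty": 3.5, "tz": 0, "rx": 0, "ry": 0, "rz": 0, "gripper": -1}, {"tx": -1.6, "ty": 2.8, "tz": 0, "rx": 0, "ry": 0, "rz": 0, "gripper": -1}]}}

```text
clock: 21.0
eef_pos: [449.0, -196.5, 151.9]
tcp_rot: [3.141, 0.0, 0.0]
contact_force: [0.5, -1.1, -2.5]
opening: 0.592
```

{"api": "move_arm", "payload": {"increments": [{"tx": 0, "ty": 0, "tz": 0, "rx": 0, "ry": 0, "rz": 0, "gripper": -1}, {"tx": 0, "ty": 0, "tz": 0, "rx": 0, "ry": 0, "rz": 0, "gripper": -1}]}}

```text
clock: 21.2
eef_pos: [450.4, -195.6, 151.8]
tcp_rot: [-3.142, -0.001, -0.001]
contact_force: [-0.8, 0.7, -1.9]
opening: 0.599
```

```bash
python3 w.py 8 coaster_round_large tin_round_large tin_square_large garlic
```

```text
[ 450.4 -195.6  151.8] [-3.142e+00 -1.000e-03 -1.000e-03] [-0.41  0.24  1.99  0.    0.91  1.16]
coaster_round_large 0.95 [288. 146. 362. 212.] rect c [ 455.1 -196.8] sz [73.9 66.5] ang 90.0
tin_round_large 0.79 [263. 205. 384. 343.] ztop 183.0 n9698 mean [ 453.9 -195.3  182.8] rect c [ 450.9 -195.3] sz [53.9 51.3] ang 0.0
tin_round_large 0.66 [186.   0. 258.  36.] ztop 6.2 n1570 mean [ 592.2 -113.3    6.1] rect c [ 596.5 -107.7] sz [29.4 60.4] ang 0.7
tin_square_large 0.88 [ 0.  0. 62. 39.] ztop 43.4 n678 mean [596.4  42.7  43. ] rect c [597.   46.4] sz [20.  22.9] ang 0.1
garlic 0.64 [199.  91. 268. 158.] ztop 47.7 n636 mean [ 508.7 -117.4   48.6] rect c [ 508.5 -116.5] sz [25.6 23.4] ang 81.8
```

View pics/w8.png

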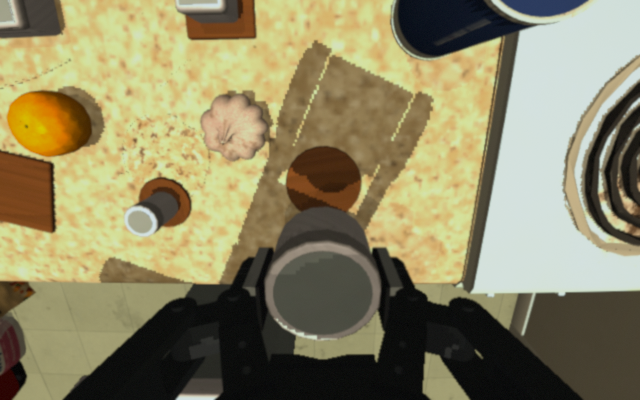

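The round tin at (323,290) is over its coaster at (325,182), and the garlic at (235,127) has not moved. I lower it.

{"api": "move_arm", "payload": {"increments": [{"tx": 0, "ty": 0, "tz": 2.5, "rx": 0, "ry": 0, "rz": 0, "gripper": -1}, {"tx": 0, "ty": 0, "tz": 3, "rx": 0, "ry": 0, "rz": 0, "gripper": -1}, {"tx": 0, "ty": 0, "tz": 3, "rx": 0, "ry": 0, "rz": 0, "gripper": -1}, {"tx": 0, "ty": 0, "tz": 2, "rx": 0, "ry": 0, "rz": 0, "gripper": -1}, {"tx": 0, "ty": 0, "tz": 1.2, "rx": 0, "ry": 0, "rz": 0, "gripper": -1}, {"tx": 0, "ty": 0, "tz": 0.6, "rx": 0, "ry": 0, "rz": 0, "gripper": -1}, {"tx": 0, "ty": 0, "tz": 0, "rx": 0, "ry": 0, "rz": 0, "gripper": -1}, {"tx": 0, "ty": 0, "tz": 0, "rx": 0, "ry": 0, "rz": 0, "gripper": -1}]}}

```text
clock: 22.25
eef_pos: [451.3, -195.3, 29.0]
tcp_rot: [3.141, -0.001, 0.001]
contact_force: [0.4, 0.8, -1.2]
opening: 0.595
```

{"api": "move_arm", "payload": {"increments": [{"tx": 0, "ty": 0, "tz": 0.4, "rx": 0, "ry": 0, "rz": 0, "gripper": -1}, {"tx": 0, "ty": 0, "tz": 0.3, "rx": 0, "ry": 0, "rz": 0, "gripper": -1}, {"tx": 0, "ty": 0, "tz": 0.2, "rx": 0, "ry": 0, "rz": 0, "gripper": -1}, {"tx": 0, "ty": 0, "tz": 0.1, "rx": 0, "ry": 0, "rz": 0, "gripper": -1}, {"tx": 0, "ty": 0, "tz": 0, "rx": 0, "ry": 0, "rz": 0, "gripper": -1}, {"tx": 0, "ty": 0, "tz": 0, "rx": 0, "ry": 0, "rz": 0, "gripper": -1}]}}

```text
clock: 22.85
eef_pos: [450.8, -195.2, 19.2]
tcp_rot: [3.141, -0.0, 0.001]
contact_force: [-4.7, 2.0, 14.6]
opening: 0.596
```

{"api": "move_arm", "payload": {"increments": [{"tx": 0, "ty": 0, "tz": 0, "rx": 0, "ry": 0, "rz": 0, "gripper": 0.4}, {"tx": 0, "ty": 0, "tz": 0, "rx": 0, "ry": 0, "rz": 0, "gripper": 0.8}, {"tx": 0, "ty": 0, "tz": 0, "rx": 0, "ry": 0, "rz": 0, "gripper": 0.8}, {"tx": 0, "ty": 0, "tz": -2, "rx": 0, "ry": 0, "rz": 0, "gripper": 0.8}, {"tx": 0, "ty": 0, "tz": -3.5, "rx": 0, "ry": 0, "rz": 0, "gripper": 0.8}, {"tx": 0, "ty": 0, "tz": -4, "rx": 0, "ry": 0, "rz": 0, "gripper": 1}, {"tx": 0, "ty": 0, "tz": -4, "rx": 0, "ry": 0, "rz": 0, "gripper": 1}, {"tx": 0, "ty": 0, "tz": -4, "rx": 0, "ry": 0, "rz": 0, "gripper": 1}, {"tx": 1.6, "ty": -3.7, "tz": 0, "rx": 0, "ry": 0, "rz": 0, "gripper": 1}, {"tx": 1.6, "ty": -3.7, "tz": 0, "rx": 0, "ry": 0, "rz": 0, "gripper": 1}, {"tx": 1.6, "ty": -3.7, "tz": 0, "rx": 0, "ry": 0, "rz": 0, "gripper": 1}, {"tx": 1.6, "ty": -3.7, "tz": 0, "rx": 0, "ry": 0, "rz": 0, "gripper": 1}]}}

```text
clock: 24.05
eef_pos: [515.0, -45.7, 193.4]
tcp_rot: [3.142, -0.0, 0.0]
contact_force: [-0.6, -0.7, -1.2]
opening: 1.001
```

{"api": "move_arm", "payload": {"increments": [{"tx": 1.6, "ty": -3.7, "tz": 0, "rx": 0, "ry": 0, "rz": 0, "gripper": 1}, {"tx": 1.6, "ty": -3.7, "tz": 0, "rx": 0, "ry": 0, "rz": 0, "gripper": 1}, {"tx": 1.6, "ty": -3.7, "tz": 0, "rx": 0, "ry": 0, "rz": 0, "gripper": 1}, {"tx": 0, "ty": 0, "tz": 0, "rx": 0, "ry": 0, "rz": 0, "gripper": 1}, {"tx": 0, "ty": 0, "tz": 0, "rx": 0, "ry": 0, "rz": 0, "gripper": 1}]}}

```text
clock: 24.55
eef_pos: [562.3, 64.7, 192.8]
tcp_rot: [3.141, 0.001, 0.003]
contact_force: [0.2, -1.2, 0.0]
opening: 1.0
```

```bash
python3 w.py 9 tin_square_large tin_round_large coaster_square_large
```

```text
[562.3  64.7 192.8] [3.141e+00 1.000e-03 3.000e-03] [ 0.11  0.3   1.8  -0.    1.04  1.68]
tin_square_large 0.60 [287.  95. 353. 160.] ztop 44.4 n4053 mean [619.5  67.   44.3] rect c [618.1  67. ] sz [60.  61.2] ang 0.2
tin_square_large 0.42 [379. 258. 412. 292.] ztop 6.2 n472 mean [439.8 -21.7   6.1] rect c [436.2 -22.1] sz [29.5 52.7] ang 61.8
tin_round_large 0.62 [508. 244. 575. 299.] ztop 50.5 n1492 mean [ 454.2 -192.4   50.3] rect c [ 452.8 -194.5] sz [52.9 50.7] ang 69.8
coaster_square_large 0.64 [496. 232. 557. 289.] rect c [ 457.1 -188.5] sz [63.3 74.5] ang 51.1
coaster_square_large 0.57 [237. 232. 308. 298.] rect c [445.7 126.5] sz [80.3 81.3] ang 75.5
```

View pics/w9.png

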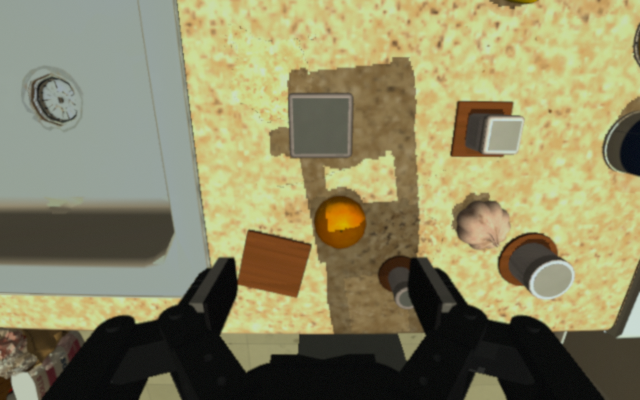

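The large round tin stands on its coaster, seen at (545,270). The large square tin is free at (321,126), which puts its centre at (618.3,67), turned 0°. I go to it.

{"api": "move_arm", "payload": {"increments": [{"tx": 2.8, "ty": -0.1, "tz": 0, "rx": 0, "ry": 0, "rz": 0, "gripper": 1}, {"tx": 2.8, "ty": -0.1, "tz": 0, "rx": 0, "ry": 0, "rz": 0, "gripper": 1}, {"tx": 0, "ty": 0, "tz": 3, "rx": 0, "ry": 0, "rz": 0, "gripper": 1}, {"tx": 0, "ty": 0, "tz": 3.5, "rx": 0, "ry": 0, "rz": 0, "gripper": 1}, {"tx": 0, "ty": 0, "tz": 3.5, "rx": 0, "ry": 0, "rz": 0, "gripper": 1}, {"tx": 0, "ty": 0, "tz": 2.5, "rx": 0, "ry": 0, "rz": 0, "gripper": 1}, {"tx": 0, "ty": 0, "tz": 1.2, "rx": 0, "ry": 0, "rz": 0, "gripper": 1}, {"tx": 0, "ty": 0, "tz": 0, "rx": 0, "ry": 0, "rz": 0, "gripper": 1}, {"tx": 0, "ty": 0, "tz": 0, "rx": 0, "ry": 0, "rz": 0, "gripper": 1}]}}

```text
clock: 25.65
eef_pos: [619.2, 65.6, 57.3]
tcp_rot: [-3.141, -0.001, -0.0]
contact_force: [-0.8, -0.1, 0.1]
opening: 1.002
```

{"api": "move_arm", "payload": {"increments": [{"tx": -0.1, "ty": -0.1, "tz": 2, "rx": 0, "ry": 0, "rz": 0, "gripper": 1}, {"tx": 0, "ty": 0, "tz": 1.5, "rx": 0, "ry": 0, "rz": 0, "gripper": 1}, {"tx": 0, "ty": 0, "tz": 0.9, "rx": 0, "ry": 0, "rz": 0, "gripper": 1}, {"tx": 0, "ty": 0, "tz": 0, "rx": 0, "ry": 0, "rz": 0, "gripper": 0.6}, {"tx": 0, "ty": 0, "tz": 0, "rx": 0, "ry": 0, "rz": 0, "gripper": 0.5}, {"tx": 0, "ty": 0, "tz": 0, "rx": 0, "ry": 0, "rz": 0, "gripper": 0.3}, {"tx": 0, "ty": 0, "tz": 0, "rx": 0, "ry": 0, "rz": 0, "gripper": -0.2}, {"tx": 0, "ty": 0, "tz": 0, "rx": 0, "ry": 0, "rz": 0, "gripper": -1}, {"tx": 0, "ty": 0, "tz": 0, "rx": 0, "ry": 0, "rz": 0, "gripper": -1}, {"tx": 0, "ty": 0, "tz": 0, "rx": 0, "ry": 0, "rz": 0, "gripper": -1}], "squeeze": 55}}

```text
clock: 26.65
eef_pos: [618.2, 67.1, 13.1]
tcp_rot: [-3.141, -0.001, 0.001]
contact_force: [-0.4, -0.6, 5.9]
opening: 0.693
```

{"api": "move_arm", "payload": {"increments": [{"tx": 0, "ty": 0, "tz": -1, "rx": 0, "ry": 0, "rz": 0, "gripper": -1}, {"tx": 0, "ty": 0, "tz": -2.5, "rx": 0, "ry": 0, "rz": 0, "gripper": -1}, {"tx": 0, "ty": 0, "tz": -3.5, "rx": 0, "ry": 0, "rz": 0, "gripper": -1}, {"tx": 0, "ty": 0, "tz": -3, "rx": 0, "ry": 0, "rz": 0, "gripper": -1}, {"tx": -2.3, "ty": -0.8, "tz": 0, "rx": 0, "ry": 0, "rz": 0, "gripper": -1}, {"tx": -3.2, "ty": -1.1, "tz": 0, "rx": 0, "ry": 0, "rz": 0, "gripper": -1}, {"tx": -3.2, "ty": -1.1, "tz": 0, "rx": 0, "ry": 0, "rz": 0, "gripper": -1}, {"tx": -3.2, "ty": -1.1, "tz": 0, "rx": 0, "ry": 0, "rz": 0, "gripper": -1}, {"tx": -3.2, "ty": -1.1, "tz": 0, "rx": 0, "ry": 0, "rz": 0, "gripper": -1}, {"tx": -2.2, "ty": -0.7, "tz": 0, "rx": 0, "ry": 0, "rz": 0, "gripper": -1}, {"tx": 0, "ty": 0, "tz": 0, "rx": 0, "ry": 0, "rz": 7.4, "gripper": -1}, {"tx": 0, "ty": 0, "tz": 0, "rx": 0, "ry": 0, "rz": 7.4, "gripper": -1}]}}

```text
clock: 27.85
eef_pos: [443.6, 126.1, 112.8]
tcp_rot: [-3.142, -0.0, -0.262]
contact_force: [0.2, 0.8, -2.3]
opening: 0.695
```

{"api": "move_arm", "payload": {"increments": [{"tx": 0, "ty": 0, "tz": 0, "rx": 0, "ry": 0, "rz": 0, "gripper": -1}, {"tx": 0, "ty": 0, "tz": 0, "rx": 0, "ry": 0, "rz": 0, "gripper": -1}]}}

```text
clock: 28.05
eef_pos: [444.5, 125.9, 112.6]
tcp_rot: [-3.142, -0.0, -0.254]
contact_force: [0.8, 0.1, -2.1]
opening: 0.693
```

```bash
python3 w.py 10 coaster_square_large tin_square_large mandarin
```

```text
[444.5 125.9 112.6] [-3.142 -0.    -0.254] [0.27 0.27 2.08 0.   0.8  2.1 ]
coaster_square_large 0.81 [274. 148. 369. 203.] rect c [462.7 121.7] sz [79.9 45.6] ang 75.4
tin_square_large 0.74 [250. 203. 394. 345.] ztop 143.9 n15463 mean [449.6 125.2 143.7] rect c [445.4 126.3] sz [61.1 61.1] ang 75.4
mandarin 0.71 [367.  44. 452. 131.] ztop 51.2 n3291 mean [514.2  47.   50.9] rect c [513.4  46.1] sz [42.9 40.6] ang 17.7
```

View pics/w10.png

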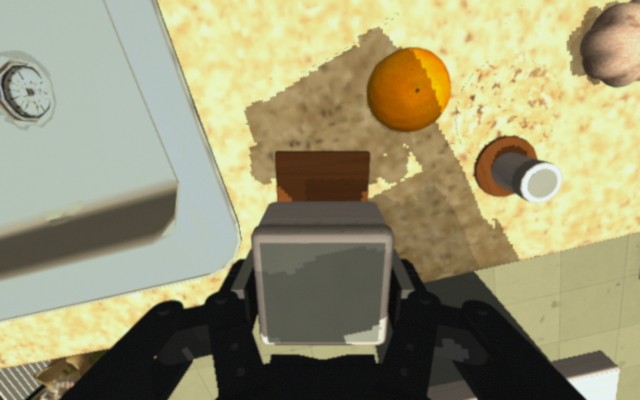

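The large square tin at (323,285) lies parallel to its coaster, at (322,175), and is centred on it to about 1 mm. I lower it.

{"api": "move_arm", "payload": {"increments": [{"tx": 0, "ty": 0, "tz": 2, "rx": 0, "ry": 0, "rz": 0, "gripper": -1}, {"tx": 0, "ty": 0, "tz": 2.5, "rx": 0, "ry": 0, "rz": 0, "gripper": -1}, {"tx": 0, "ty": 0, "tz": 2, "rx": 0, "ry": 0, "rz": 0, "gripper": -1}, {"tx": 0, "ty": 0, "tz": 1.2, "rx": 0, "ry": 0, "rz": 0, "gripper": -1}, {"tx": 0, "ty": 0, "tz": 0.6, "rx": 0, "ry": 0, "rz": 0, "gripper": -1}, {"tx": 0, "ty": 0, "tz": 0, "rx": 0, "ry": 0, "rz": 0, "gripper": -1}, {"tx": 0, "ty": 0, "tz": 0, "rx": 0, "ry": 0, "rz": 0, "gripper": -1}]}}

```text
clock: 28.95
eef_pos: [445.0, 126.0, 29.8]
tcp_rot: [-3.141, -0.001, -0.258]
contact_force: [0.7, 0.9, -1.3]
opening: 0.691
```

{"api": "move_arm", "payload": {"increments": [{"tx": 0, "ty": 0, "tz": 0.5, "rx": 0, "ry": 0, "rz": 0, "gripper": -1}, {"tx": 0, "ty": 0, "tz": 0.3, "rx": 0, "ry": 0, "rz": 0, "gripper": -1}, {"tx": 0, "ty": 0, "tz": 0.2, "rx": 0, "ry": 0, "rz": 0, "gripper": -1}, {"tx": 0, "ty": 0, "tz": 0.1, "rx": 0, "ry": 0, "rz": 0, "gripper": -1}, {"tx": 0, "ty": 0, "tz": 0, "rx": 0, "ry": 0, "rz": 0, "gripper": -1}, {"tx": 0, "ty": 0, "tz": 0, "rx": 0, "ry": 0, "rz": 0, "gripper": -1}]}}

```text
clock: 29.55
eef_pos: [444.5, 125.9, 19.0]
tcp_rot: [-3.141, -0.0, -0.258]
contact_force: [-4.2, -1.2, 13.2]
opening: 0.69
```

{"api": "move_arm", "payload": {"increments": [{"tx": 0, "ty": 0, "tz": 0, "rx": 0, "ry": 0, "rz": 0, "gripper": 0.6}, {"tx": 0, "ty": 0, "tz": 0, "rx": 0, "ry": 0, "rz": 0, "gripper": 0.9}, {"tx": 0, "ty": 0, "tz": 0, "rx": 0, "ry": 0, "rz": 0, "gripper": 0.9}, {"tx": 0, "ty": 0, "tz": -2, "rx": 0, "ry": 0, "rz": 0, "gripper": 0.9}, {"tx": 0, "ty": 0, "tz": -4, "rx": 0, "ry": 0, "rz": 0, "gripper": 1}, {"tx": 0, "ty": 0, "tz": -4, "rx": 0, "ry": 0, "rz": 0, "gripper": 1}, {"tx": 0, "ty": 0, "tz": -4, "rx": 0, "ry": 0, "rz": 0, "gripper": 1}, {"tx": 0, "ty": 0, "tz": -4, "rx": 0, "ry": 0, "rz": 0, "gripper": 1}, {"tx": 0, "ty": 0, "tz": -4, "rx": 0, "ry": 0, "rz": 0, "gripper": 1}, {"tx": 0, "ty": 0, "tz": -4, "rx": 0, "ry": 0, "rz": 0, "gripper": 1}, {"tx": 0, "ty": 0, "tz": -4, "rx": 0, "ry": 0, "rz": 0, "gripper": 1}]}}

```text
clock: 30.65
eef_pos: [444.1, 125.8, 320.0]
tcp_rot: [-3.142, -0.0, -0.258]
contact_force: [0.6, -0.1, -0.1]
opening: 1.001
```

{"api": "move_arm", "payload": {"increments": [{"tx": 3.3, "ty": 3.3, "tz": 0, "rx": 0, "ry": 0, "rz": -7.4, "gripper": 1}, {"tx": 3.3, "ty": 3.3, "tz": 0, "rx": 0, "ry": 0, "rz": -7.4, "gripper": 1}, {"tx": 2.5, "ty": 2.5, "tz": 0, "rx": 0, "ry": 0, "rz": 0, "gripper": 1}, {"tx": 0, "ty": 0, "tz": 0, "rx": 0, "ry": 0, "rz": 0, "gripper": 1}, {"tx": 0, "ty": 0, "tz": 0, "rx": 0, "ry": 0, "rz": 0, "gripper": 1}]}}

```text
clock: 31.15
eef_pos: [520.8, 23.9, 317.7]
tcp_rot: [-3.141, 0.001, -0.004]
contact_force: [-0.0, 0.2, -0.3]
opening: 0.999
```

```bash
python3 w.py 11 tin_square_large tin_round_large tin_square_small tin_round_small garlic mandarin
```

```text
[520.8  23.9 317.7] [-3.141e+00  1.000e-03 -4.000e-03] [0.04 0.11 1.75 0.   1.28 1.62]
tin_square_large 0.62 [232. 181. 281. 234.] ztop 50.6 n1577 mean [446.5 125.3  50.5] rect c [445.  125.9] sz [61.6 60.2] ang 76.2
tin_round_large 0.64 [446. 180. 491. 222.] ztop 50.6 n927 mean [ 452.9 -192.9   50.5] rect c [ 452.3 -193.8] sz [50.6 49.8] ang 66.7
tin_square_small 0.69 [406.  77. 439. 105.] ztop 50.1 n840 mean [ 611.8 -105.3   49.9] rect c [ 611.5 -106.4] sz [35.8 37.8] ang 0.3
tin_round_small 0.91 [349. 202. 373. 234.] ztop 50.7 n331 mean [429.9 -32.7  50.5] rect c [429.2 -33. ] sz [30.5 30. ] ang 66.4
garlic 0.55 [398. 146. 437. 185.] ztop 47.8 n228 mean [ 509.2 -114.2   48.6] rect c [ 508.4 -115.3] sz [26.8 24.3] ang 68.0
mandarin 0.57 [286. 142. 326. 184.] ztop 51.3 n675 mean [514.   45.3  51.1] rect c [512.2  45.2] sz [42.5 39. ] ang 17.5
mandarin 0.18 [397. 145. 439. 184.] ztop 47.8 n223 mean [ 509.2 -114.2   48.6] rect c [ 508.1 -115.4] sz [26.6 23.4] ang 63.5
```

View pics/w11.png

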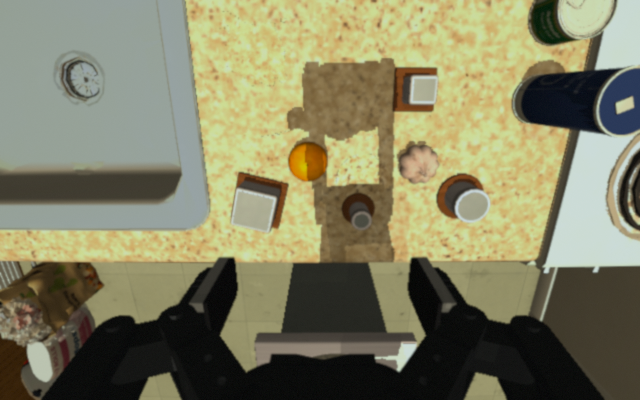

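All four tins stand on their coasters, at (257,205), (465,198), (417,90) and (360,212) in the picture. Their tops are at z ≈ 50 mm as expected, and they are centred to within about 2 mm. I hand in.

```bash
python3 -c "
from rig import r
print(r.sign_off())"
```

```text
the job is handed in; nothing more can be done
None
```

All four tins are unstacked and each stands upright on its own coaster. I handed the job in at about 31.5 s of robot time; the sign-off gives no verdict.

**Last wrist-camera check:**
- **Centring:** each tin was within about 2 mm of its coaster's centre.
- **Height:** the tops were at 50–51 mm, which is the 6 mm coaster plus the 44 mm tin.
- **Square tins:** their sides were within about 1° of parallel to their coasters' sides.
- **Bystanders:** the garlic and mandarin were within about 2 mm of where they began.
- **Gripper:** it was open, clear of everything, and read no contact force.

**What disagreed or failed:**
- The fixed cameras and the wrist camera differed by up to about 5 mm on the coaster positions. I placed by the wrist camera.
- The first move calls were refused because every row needs all its fields. They moved nothing.
- Fast moves came up 3–14 mm short, so I corrected them before each touchdown. Contact force at each touchdown was 4–15 N.

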